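Find the pigment canister with the slack lid and hold it open

ROBOT

A 6-joint arm with a two-finger parallel gripper is mounted at the origin on the work surface. World frame = base frame: x ahead of the robot, y to its left, z up, the work surface at z = 0. Lengths are in m, angles in degrees, forces in N, time in s.
With the tool pointing down it reaches from about 0.3 to 0.75 m from the base axis. Payload 8.5 kg.
Tool frame: the origin (TCP) lies between the finger pads; the fingertips stand env.finger_overhang ahead of it and the grasp point (between the pads) lies 2 mm behind it (env.finger_overhang is the distance from the TCP to the fingertips, in m); z points along the fingers, y is the line along which they close (so a half turn about z gives the same grasp; the last joint's range is limited). The gripper opens to 85 mm and grips with 20 to 120 N. Pads are 22 mm wide; open, the fingers measure 114 mm over their backs; the gripper's body (76 mm by 85 mm) begins 54 mm behind the grasp point. The pads swing forward as they close: fully open they stand 13 mm farther back than shut.
Start: joints at [55.445, 21.807, 74.336, -0, 83.858, -12.336], TCP at [0.208, 0.509, 0.248] pointing down, gripper open.
Joint ranges: [-178.18, 178.18], [-50.72, 133.34], [12.68, 142.11], [-81.47, 261.47], [9.98, 163.14], [-165.26, 165.26]. Speed limits (degrees/s): [136.94, 136.94, 180, 180, 180, 180].

INTERFACE

Orientations are given as a 3x3 rotation matrix whose columns are the frame's x, y, z axes.
In Python, from rig import env gives the robot as it stands. The module is installed in compiled form; this text tells all that it offers.
- The arm moves only by the tool jog_arm, never from a script. Its arguments are lists of equal length, an entry for each row: "hand": the finger opening in m, from 0 to 0.0854; "travel": the shift along the world's x, y, z in m, a list of three; "yaw": the turn about the world's z in rad. A call has exactly 5 rows; each row shifts and turns the commanded pose from where the row before left it; what a row does not reach is not made up. A row lasts 1/8 s, in which the tool goes at most 62.5 mm and 10.7 degrees, less where a joint would pass 70% of its speed; a pose out of reach is approached as far as the arm can. A call is refused whole if a number of a shift passes 0.0625 or a number of a turn 0.188, either way. A call with a gripper value outside its range is refused whole. The fingers move at their own pace and stop on an object; "grip_force" is the grip in N (left out, the last holds). Time passes only in rows, so rows that do not move let the fingers close, or fill a call up. It gives the time, the measured TCP pose, the force, the opening and the grip force at its end, in the units of the state.
- env.observe(): the state, without advancing time (a new reading comes with each control period).
- env.get_image(name): name is "scene" or "top"; returns the picture (400x640x3 uint8, red, green, blue); there is no depth.
- env.calibration(name): a dict with "fx", "fy", "cx", "cy" (pixels), "position" and "rotation" of the camera in the world. Camera axes: x right, y down, z forward; pixel columns grow to the right and rows downward; lengths in m; the calibration is good to about 2 mm. A picture is of the moment at which its call begins. calibration takes no time and is no camera call.
- env.close_job(): hands the job in; it is judged then, once.
The state is a dict: "time_s": time; "q": joint angles; "qvel": joint speeds; "joint_efforts": joint torques, N m; "position": TCP position; "tool_rot": TCP orientation; "ft_force": force on the tool from outside, world axes, zero at the start; "wrist_torque": the same for the moment, N m; "grip_width": finger opening in m; "gripper_force": force on a finger pad.
Only numpy, scipy, OpenCV 4.12 (cv2) and the standard library are available. Lean on these libraries where they do the work, as an engineer would, in place of code of your own. Each camera call takes 0.05 s, during which the arm holds its last target. There are 200 camera calls.

TASK

One of the three pigment canisters in the rack no longer seals: tap each of the three lids lightly from above, going along the row from the robot's left to its right, and feel which one gives under the tap. Then swing that lid up (the boxwood toggle on its front is the handle) well past halfway to upright, and finish there, still holding it open so that I can change its seal ring (it is sprung and shuts if let go). Do not lift the two sound lids, and leave the things around the rack where they stand.

Things in the scene. Friction and masses are not known exactly. Their poses are not given: they have to be found in the camera images.
- rack: Dark wooden rack screwed to the ledge, 116 mm deep (x), 376 mm wide (y); origin under its centre on the ledge, z up, -x its front (towards the robot), +y the robot's left. Three plain aluminium canisters that look alike, 81 mm across, are fixed in it 120 mm apart along y, each with a hinged lid 82 mm across and 14 mm high, its flat top 136 mm above the ledge, its hinge at the back (+x).
- lid_left (a point): Point fixed to the rack: centre of the top face of the shut lid at the robot's left (+y) end of the row; axes as the rack's. In these axes the shut lid's toggle (boxwood barrel across the lid's front on a thin steel stem, 18 mm thick, 24 mm long along y) has its centre at (-72, 0, +6) mm and the hinge line, parallel to y, runs through (+46, 0, -10) mm. The point does not move with the lid.
- lid_middle (a point): The same point for the middle lid. The toggles can be pinched by their ends from above, the fingers closing along the rack's y: 95 mm free to the next toggle, 100 mm free below, 31 mm from toggle centre back to the lid's edge. A toggle may turn between the fingers as the lid swings, so the hand can stay upright.
- lid_right (a point): The same point for the lid at the robot's right (-y) end of the row. The slack lid gives under about 1 N: 4 mm at its centre, 5 mm at 15 mm in front of the centre, then it stops hard and springs back. Sound lids do not give. A touch of 3 to 8 N is a tap; the thin lids dent above 50 N.
- lid_p (a joint): Hinge angle of one of the three lids, rad: 0 shut, growing as it opens (0.79 is halfway to upright, stop at 1.45); the slack lid can be pressed down to -0.085. Which of the three places this lid stands in changes from start to start.
- lid_q (a joint): Hinge angle of another of the three lids, likewise; its place also changes. Lifting the slack lid takes up to 6 N at the toggle, and its spring always pulls it shut.
- lid_r (a joint): Hinge angle of the remaining lid, likewise; its place also changes. A sound lid is gripped by its seal and comes up only when its toggle is pulled with about 9 N, and then stays where it is.
- screw_tin: Bystander: dented aluminium tin with a knurled screw top, 84 mm across, 116 mm high, loose, stands beside the rack; origin at the centre of its underside.
- brush_holder: Bystander: round boxwood holder, 72 mm across, 100 mm high, with brushes sticking out to 200 mm, loose, stands beside the rack; origin at the centre of its underside.
- mortar: Bystander: squat celadon mortar, 102 mm across, 60 mm high, with a stone pestle leaning in it (to 120 mm), loose, behind the rack; origin at the centre of its underside.
- lion_head: Bystander: yellow-lacquered lion head, 120 mm wide, 118 mm high, loose, behind the rack; origin at the centre of its underside.

How it is judged (in metres and radians):
On the way, in this order (a step that is already met when the one before it is completed fails the run):
1. the lid at the robot's left is tapped from above (contact force between the fingers and anything else above 0.5 N and y of the grasp point in the frame of rack between 0.08 and 0.16 m and x of the grasp point in the frame of rack between -0.1 and 0.06 m and z of the grasp point in the frame of rack between 0.125 and 0.2 m), for 0.02 s.
2. then the middle lid is tapped from above (contact force between the fingers and anything else above 0.5 N and y of the grasp point in the frame of rack between -0.04 and 0.04 m and x of the grasp point in the frame of rack between -0.1 and 0.06 m and z of the grasp point in the frame of rack between 0.125 and 0.2 m), for 0.02 s.
3. then the lid at the robot's right is tapped from above (contact force between the fingers and anything else above 0.5 N and y of the grasp point in the frame of rack between -0.16 and -0.08 m and x of the grasp point in the frame of rack between -0.1 and 0.06 m and z of the grasp point in the frame of rack between 0.125 and 0.2 m), for 0.02 s.
4. then the slack lid is lifted by the fingers (value of joint lid_q above 0.3 rad and contact force between the fingers and anything else above 0.5 N), for 0.1 s.
At the end, for the whole second after the job is handed in: The slack lid is held still by the fingers at more than 0.8 rad (46 degrees) of opening, the fingers bearing at least 1 N; both sound lids are shut (below 0.03 rad); the four bystanders stand within 20 mm of where they were (value of joint lid_q above 0.8 rad and velocity of joint lid_q between -0.1 and 0.1 rad/s and contact force between the fingers and anything else above 1 N and value of joint each of lid_p, lid_r below 0.03 rad and distance of each of screw_tin, brush_holder, mortar, lion_head from where it was at the start of the episode below 0.02 m); the arm keeps its last pose, push and grip.
It fails at once if a sound lid is lifted (more than 0.05 rad) (value of joint any of lid_p, lid_r above 0.05 rad).
It fails at once if a lid is struck hard (over 50 N) instead of tapped (contact force between the fingers and anything else above 50 N and x of the grasp point in the frame of rack between -0.045 and 0.06 m and z of the grasp point in the frame of rack below 0.17 m).
It fails at once if a bystander is shoved more than 20 mm or tipped (distance of any of screw_tin, brush_holder, mortar, lion_head from where it was at the start of the episode above 0.02 m or angle between any of screw_tin, brush_holder, mortar, lion_head's own z axis and vertical above 0.4 rad).
It also fails if it takes over 53 s, if anything falls off the work surface, if the arm or the gripper's body presses on something with over 40 N, if the wrist force passes 120 N, or if a joint passes its speed limit or range.

## Working session

There is one attempt and no reset: what is moved stays moved. The work goes in short steps, Python scripts to look and compute and a tool call to move; the robot and the scene stay as the last step left them, time stands still between calls to the robot, and variables do not carry over. Pictures are saved under pics/ and viewed, at most 10 in all, crops included, and the job is handed in when it is done.

Besides the shell and the picture viewer there is one more tool, called after "Call:" in YAML: its name, and indented under it one key for each argument. jog_arm: Moves the arm, as the interface text tells. Its arguments: {"type":"object","properties":{"hand":{"type":"array"},"travel":{"type":"array"},"yaw":{"type":"array"},"grip_force":{"type":"number"}},"required":["hand","travel","yaw"]}

```bash
mkdir -p pics; python3 - <<'E'
from rig import env
import cv2
for n in("scene","top"):
    cv2.imwrite(f"pics/{n}0.png",env.get_image(n)[:,:,::-1]); print(n,env.calibration(n))
s=env.observe(); print(s["time_s"],s["position"],s["tool_rot"],s["ft_force"],s["grip_width"],env.finger_overhang)
E
```

```text
scene {'fx': 378.47171384975644, 'fy': 378.47171384975644, 'cx': 322.4992763209959, 'cy': 200.60253466170545, 'position': array([1.14787167, 0.30449521, 0.7320545 ]), 'rotation': array([[-0.4429419 ,  0.66380969, -0.60262689],
       [ 0.89650826,  0.33445114, -0.29054324],
       [ 0.00868383, -0.66895376, -0.74325329]])}
top {'fx': 364.54157456037, 'fy': 364.54157456037, 'cx': 325.01414092936693, 'cy': 201.10282230491828, 'position': array([0.59911148, 0.05114359, 0.90205976]), 'rotation': array([[-0.01100019, -0.99827211,  0.05772168],
       [-0.99989968,  0.01149651,  0.00827359],
       [-0.00892289, -0.05762488, -0.99829843]])}
0.1 [0.20785498 0.50894107 0.2478005 ] [[-9.25737639e-01  3.78165747e-01 -7.00457867e-04]
 [ 3.78166313e-01  9.25737077e-01 -1.05111450e-03]
 [ 2.50944318e-04 -1.23794582e-03 -9.99999202e-01]] [ 0.23529306  0.62152264 -0.3135127 ] 0.08573257964057603 0.017
```

View pics/scene0.png

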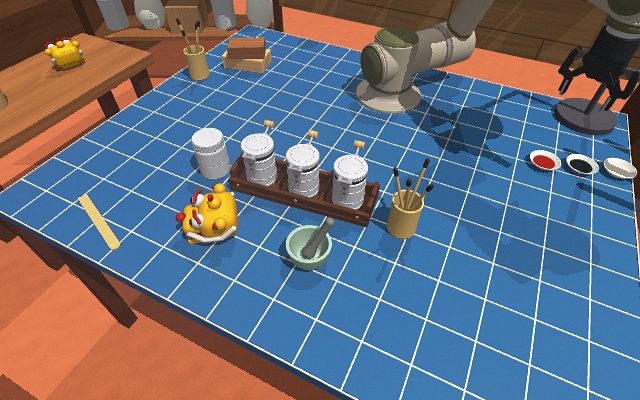

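View pics/top0.png

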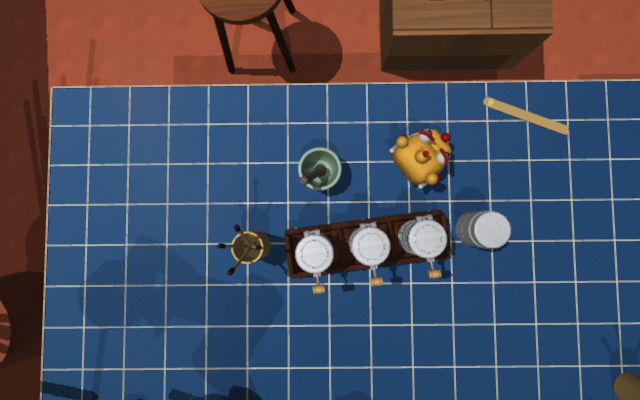

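The top view shows the lids at about (314,254), (370,245) and (428,239) from left to right, with toggles at (318,289), (376,282) and (434,274). The same toggles in the scene view are at (359,144), (313,133) and (268,123). The brush holder is left of the rack and the tin is right of it.

```bash
cat > h.py <<'E'
import cv2,numpy as np
from rig import env
def ray(n,u,v):
    c=env.calibration(n); d=c["rotation"]@np.array([(u-c["cx"])/c["fx"],(v-c["cy"])/c["fy"],1]); return c["position"],d/np.linalg.norm(d)
def plane(n,u,v,z):
    p,d=ray(n,u,v); return p+d*(z-p[2])/d[2]
def tri(a,b):
    (p,d),(q,e)=ray("top",*a),ray("scene",*b)
    t=np.linalg.lstsq(np.c_[d,-e],q-p,rcond=None)[0]; x,y=p+t[0]*d,q+t[1]*e; return (x+y)/2,np.linalg.norm(x-y)
def blob(im,u,v,r=11):
    h=cv2.cvtColor(im,cv2.COLOR_BGR2HSV); m=cv2.inRange(h,(10,80,80),(32,255,255)); k=np.zeros_like(m); k[v-r:v+r,u-r:u+r]=1
    y,x=np.nonzero(m*k); return x.mean(),y.mean(),len(x)
E
python3 - <<'E'
from h import *
np.set_printoptions(precision=4,suppress=True)
T=cv2.imread("pics/top0.png");S=cv2.imread("pics/scene0.png")
P=[]
for a,b in zip([(318,289),(376,282),(434,274)],[(359,144),(313,133),(268,123)]):
    A=blob(T,*a,9);B=blob(S,*b,8); p=plane("top",*A[:2],.142);P.append(p);print(A,B,p,tri(A[:2],B[:2]))
P=np.array(P); d=P[0]-P[2];yaw=np.arctan2(-d[0],d[1]);print("yaw",yaw,np.linalg.norm(d)/2)
ex=np.array([np.cos(yaw),np.sin(yaw),0]);print("ex",ex,"lids",P+.072*ex)
g=cv2.cvtColor(T,cv2.COLOR_BGR2HSV);m=cv2.inRange(g,(0,0,130),(180,60,255))
m=cv2.morphologyEx(m,cv2.MORPH_OPEN,np.ones((7,7)))
for c in cv2.findContours(m[200:300,290:460],0,2)[0]:
    if cv2.contourArea(c)>300:
        (x,y),r=cv2.minEnclosingCircle(c);print(x+290,y+200,r,plane("top",x+290,y+200,.136))
E
```

```text
(np.float64(318.25555555555553), np.float64(288.85555555555555), 90) (np.float64(359.0149253731343), np.float64(144.0597014925373), 67) [0.4621 0.0734 0.142 ] (array([0.4626, 0.0721, 0.1413]), np.float64(0.0027355288836887854))
(np.float64(376.2087912087912), np.float64(281.0769230769231), 91) (np.float64(312.57142857142856), np.float64(133.66666666666666), 63) [ 0.4768 -0.0462  0.142 ] (array([ 0.4771, -0.0475,  0.1405]), np.float64(0.00244876303086253))
(np.float64(434.11224489795916), np.float64(273.51020408163265), 98) (np.float64(268.53225806451616), np.float64(123.51612903225806), 62) [ 0.4911 -0.1656  0.142 ] (array([ 0.4915, -0.1672,  0.1406]), np.float64(0.0026678453780847123))
yaw 0.12068817101483635 0.12034765833928754
ex [0.9927 0.1204 0.    ] lids [[ 0.5336  0.082   0.142 ]
 [ 0.5483 -0.0375  0.142 ]
 [ 0.5626 -0.1569  0.142 ]]
312.2910442352295 254.39552307128906 20.72075653076172 [0.5323 0.0853 0.136 ]
369.44068145751953 246.11864471435547 19.98834991455078 [ 0.5482 -0.0342  0.136 ]
426.625 238.75 19.73466682434082 [ 0.5623 -0.1537  0.136 ]
```

Call:
jog_arm:
  hand: [0,0,0,0,0]
  travel:
    - [0.031,-0.043,0.004]
    - [0.031,-0.043,0.004]
    - [0.031,-0.043,0.004]
    - [0.031,-0.043,0.004]
    - [0.031,-0.043,0.004]
  yaw: [0.051,0.051,0.051,0.051,0.051]
  grip_force: 30

```text
time_s: 0.72
position: [0.3636, 0.2926, 0.2683]
tool_rot: [[-0.991, 0.131, -0.0], [0.131, 0.991, -0.0], [0.0, -0.0, -1.0]]
ft_force: [0.6, 0.4, 0.1]
grip_width: 0.0004
gripper_force: 0.0
```

Call:
jog_arm:
  hand: [0,0,0,0,0]
  travel:
    - [0.031,-0.043,0]
    - [0.031,-0.043,0]
    - [0.031,-0.043,0]
    - [0.031,-0.043,-0.01]
    - [0.031,-0.041,-0.01]
  yaw: [0.051,0.051,0.051,0.051,0.051]

```text
time_s: 1.35
position: [0.5187, 0.0795, 0.2479]
tool_rot: [[-0.992, -0.123, -0.0], [-0.123, 0.992, 0.0], [0.0, 0.0, -1.0]]
ft_force: [1.1, 1.1, -0.4]
grip_width: 0.0004
gripper_force: 0.0
```

Call:
jog_arm:
  hand: [0,0,0,0,0]
  travel:
    - [0,0,-0.025]
    - [0,0,-0.025]
    - [0,0,-0.02]
    - [0,0,-0.01]
    - [0,0,0]
  yaw: [0,0,0,0,0]

```text
time_s: 1.98
position: [0.5178, 0.0812, 0.168]
tool_rot: [[-0.993, -0.122, -0.001], [-0.122, 0.993, 0.0], [0.001, 0.0, -1.0]]
ft_force: [-0.8, -0.2, 0.4]
grip_width: 0.0001
gripper_force: 0.0
```

Call:
jog_arm:
  hand: [0,0,0,0,0]
  travel:
    - [0,0,-0.006]
    - [0,0,-0.004]
    - [0,0,-0.001]
    - [0,0,-0.001]
    - [0,0,0]
  yaw: [0,0,0,0,0]

```text
time_s: 2.6
position: [0.518, 0.0811, 0.1564]
tool_rot: [[-0.993, -0.122, 0.0], [-0.122, 0.993, -0.0], [-0.0, -0.0, -1.0]]
ft_force: [0.8, 0.1, -0.4]
grip_width: -0.0002
gripper_force: 0.0
```

Call:
jog_arm:
  hand: [0,0,0,0,0]
  travel:
    - [0,0,-0.0005]
    - [0,0,-0.0005]
    - [0,0,-0.0005]
    - [0,0,0]
    - [0,0,0]
  yaw: [0,0,0,0,0]

```text
time_s: 3.22
position: [0.518, 0.0811, 0.1548]
tool_rot: [[-0.993, -0.122, -0.0], [-0.122, 0.993, -0.0], [0.0, -0.0, -1.0]]
ft_force: [-0.4, -0.1, 0.4]
grip_width: -0.0002
gripper_force: 0.0
```

Call:
jog_arm:
  hand: [0,0,0,0,0]
  travel:
    - [0,0,-0.0005]
    - [0,0,-0.0005]
    - [0,0,0]
    - [0,0,0]
    - [0,0,0]
  yaw: [0,0,0,0,0]

```text
time_s: 3.85
position: [0.518, 0.0811, 0.1539]
tool_rot: [[-0.993, -0.122, 0.0], [-0.122, 0.993, 0.0], [-0.0, 0.0, -1.0]]
ft_force: [0.1, -0.1, -0.0]
grip_width: -0.0001
gripper_force: 0.0
```

Call:
jog_arm:
  hand: [0,0,0,0,0]
  travel:
    - [0,0,-0.0005]
    - [0,0,-0.0005]
    - [0,0,0]
    - [0,0,0]
    - [0,0,0]
  yaw: [0,0,0,0,0]

```text
time_s: 4.47
position: [0.518, 0.0811, 0.153]
tool_rot: [[-0.993, -0.122, 0.0], [-0.122, 0.993, -0.0], [-0.0, -0.0, -1.0]]
ft_force: [-1.6, -0.3, 4.8]
grip_width: -0.0001
gripper_force: 2.5
```

Call:
jog_arm:
  hand: [0,0,0,0,0]
  travel:
    - [0,0,-0.0005]
    - [0,0,0]
    - [0,0,0]
    - [0,0,0]
    - [0,0,0]
  yaw: [0,0,0,0,0]

```text
time_s: 5.1
position: [0.518, 0.0812, 0.153]
tool_rot: [[-0.993, -0.122, 0.001], [-0.122, 0.993, -0.0], [-0.001, -0.0, -1.0]]
ft_force: [-3.8, -1.1, 9.8]
grip_width: 0.0002
gripper_force: 4.6
```

The left lid doesn't give: z stays at 0.153 while the force rises to 9.8 N. Next is the middle lid.

Call:
jog_arm:
  hand: [0,0,0,0,0]
  travel:
    - [0,0,0.025]
    - [0.0075,-0.0595,0.0]
    - [0.0075,-0.0595,0]
    - [0,0,-0.012]
    - [0,0,-0.01]
  yaw: [0,0,0,0,0]

```text
time_s: 5.72
position: [0.5326, -0.0377, 0.1543]
tool_rot: [[-0.993, -0.121, -0.001], [-0.121, 0.993, 0.001], [0.001, 0.001, -1.0]]
ft_force: [-0.5, -0.1, -0.7]
grip_width: -0.0002
gripper_force: 0.0
```

Call:
jog_arm:
  hand: [0,0,0,0,0]
  travel:
    - [0,0,0]
    - [0,0,-0.001]
    - [0,0,-0.001]
    - [0,0,-0.0005]
    - [0,0,0]
  yaw: [0,0,0,0,0]

```text
time_s: 6.35
position: [0.533, -0.0378, 0.1529]
tool_rot: [[-0.993, -0.122, 0.0], [-0.122, 0.993, -0.0], [-0.0, -0.0, -1.0]]
ft_force: [-0.6, 0.4, -0.4]
grip_width: 0.0002
gripper_force: 0.0
```

Call:
jog_arm:
  hand: [0,0,0,0,0]
  travel:
    - [0,0,-0.0005]
    - [0,0,0]
    - [0,0,0]
    - [0,0,0]
    - [0,0,0]
  yaw: [0,0,0,0,0]

```text
time_s: 6.98
position: [0.533, -0.0379, 0.1523]
tool_rot: [[-0.993, -0.122, -0.0], [-0.122, 0.993, -0.0], [0.0, -0.0, -1.0]]
ft_force: [0.2, -0.9, -0.8]
grip_width: 0.0
gripper_force: 0.0
```

Call:
jog_arm:
  hand: [0,0,0,0,0]
  travel:
    - [0,0,-0.0005]
    - [0,0,-0.0005]
    - [0,0,0]
    - [0,0,0]
    - [0,0,0]
  yaw: [0,0,0,0,0]

```text
time_s: 7.6
position: [0.533, -0.0379, 0.1513]
tool_rot: [[-0.993, -0.122, 0.0], [-0.122, 0.993, -0.0], [-0.0, -0.0, -1.0]]
ft_force: [-0.2, -0.3, 0.0]
grip_width: -0.0
gripper_force: 0.2
```

Call:
jog_arm:
  hand: [0,0,0,0,0]
  travel:
    - [0,0,-0.0005]
    - [0,0,-0.0005]
    - [0,0,0]
    - [0,0,0]
    - [0,0,0]
  yaw: [0,0,0,0,0]

```text
time_s: 8.22
position: [0.533, -0.0378, 0.1503]
tool_rot: [[-0.993, -0.122, -0.0], [-0.122, 0.993, 0.0], [0.0, 0.0, -1.0]]
ft_force: [-0.5, -0.9, 0.1]
grip_width: -0.0002
gripper_force: 0.3
```

Call:
jog_arm:
  hand: [0,0,0,0,0]
  travel:
    - [0,0,-0.0005]
    - [0,0,-0.0005]
    - [0,0,0]
    - [0,0,0]
    - [0,0,0]
  yaw: [0,0,0,0,0]

```text
time_s: 8.85
position: [0.533, -0.0379, 0.1493]
tool_rot: [[-0.993, -0.122, 0.0], [-0.122, 0.993, -0.0], [-0.0, -0.0, -1.0]]
ft_force: [0.2, 0.4, -0.5]
grip_width: 0.0003
gripper_force: 0.4
```

Call:
jog_arm:
  hand: [0,0,0,0,0]
  travel:
    - [0,0,-0.0005]
    - [0,0,-0.0005]
    - [0,0,-0.0005]
    - [0,0,0]
    - [0,0,0]
  yaw: [0,0,0,0,0]

```text
time_s: 9.48
position: [0.533, -0.0379, 0.1483]
tool_rot: [[-0.993, -0.122, 0.0], [-0.122, 0.993, -0.0], [-0.0, -0.0, -1.0]]
ft_force: [-2.5, -0.4, 5.4]
grip_width: -0.0002
gripper_force: 2.8
```

Call:
jog_arm:
  hand: [0,0,0,0,0]
  travel:
    - [0,0,-0.0005]
    - [0,0,0]
    - [0,0,0]
    - [0,0,0]
    - [0,0,0]
  yaw: [0,0,0,0,0]

```text
time_s: 10.1
position: [0.533, -0.0379, 0.1482]
tool_rot: [[-0.993, -0.122, 0.001], [-0.122, 0.993, -0.0], [-0.001, -0.0, -1.0]]
ft_force: [-4.0, 0.3, 9.2]
grip_width: 0.0003
gripper_force: 4.5
```

The middle lid gave about 5 mm and then stopped hard, so it is the slack one. Next is the right lid.

Call:
jog_arm:
  hand: [0,0,0,0,0]
  travel:
    - [0,0,0.028]
    - [0.0075,-0.0595,0.0]
    - [0.0072,-0.0595,0]
    - [0,0,-0.012]
    - [0,0,-0.008]
  yaw: [0,0,0,0,0]

```text
time_s: 10.72
position: [0.5473, -0.1565, 0.1543]
tool_rot: [[-0.993, -0.121, -0.001], [-0.121, 0.993, 0.001], [0.001, 0.001, -1.0]]
ft_force: [0.3, -0.2, -0.8]
grip_width: 0.0001
gripper_force: 0.0
```

Call:
jog_arm:
  hand: [0,0,0,0,0]
  travel:
    - [0,0,0]
    - [0,0,-0.001]
    - [0,0,-0.001]
    - [0,0,-0.0005]
    - [0,0,0]
  yaw: [0,0,0,0,0]

```text
time_s: 11.35
position: [0.5478, -0.1567, 0.1531]
tool_rot: [[-0.993, -0.122, 0.0], [-0.122, 0.993, 0.0], [-0.0, 0.0, -1.0]]
ft_force: [-0.5, 1.7, 1.9]
grip_width: -0.0001
gripper_force: 1.0
```

Call:
jog_arm:
  hand: [0,0,0,0,0]
  travel:
    - [0,0,-0.0005]
    - [0,0,0]
    - [0,0,0]
    - [0,0,0]
    - [0,0,0]
  yaw: [0,0,0,0,0]

```text
time_s: 11.98
position: [0.5478, -0.1567, 0.153]
tool_rot: [[-0.993, -0.122, 0.001], [-0.122, 0.993, -0.0], [-0.001, -0.0, -1.0]]
ft_force: [-1.1, 3.0, 6.0]
grip_width: -0.0002
gripper_force: 3.1
```

The right lid doesn't give, so it is sound. Next I'll grasp the middle toggle.

Call:
jog_arm:
  hand: [0,0.05,0.055,0.055,0.055]
  travel:
    - [0,0,0.045]
    - [-0.024,0.037,0]
    - [-0.024,0.037,0]
    - [-0.023,0.0355,0]
    - [0,0,0]
  yaw: [0,0,0,0,0]

```text
time_s: 12.6
position: [0.4754, -0.0456, 0.1976]
tool_rot: [[-0.992, -0.124, -0.0], [-0.124, 0.992, 0.0], [0.0, 0.0, -1.0]]
ft_force: [-0.0, -0.8, 0.3]
grip_width: 0.0548
gripper_force: 0.0
```

Call:
jog_arm:
  hand: [0.055,0.055,0.055,0.055,0.055]
  travel:
    - [0,0,-0.02]
    - [0,0,-0.02]
    - [0,0,-0.01]
    - [0,0,-0.006]
    - [0,0,0]
  yaw: [0,0,0,0,0]

```text
time_s: 13.22
position: [0.4769, -0.0476, 0.1413]
tool_rot: [[-0.993, -0.122, -0.0], [-0.122, 0.993, -0.0], [0.0, -0.0, -1.0]]
ft_force: [-0.2, -0.0, 1.1]
grip_width: 0.055
gripper_force: 0.0
```

Call:
jog_arm:
  hand: [0.03,0.015,0.015,0.015,0.015]
  travel:
    - [0,0,0]
    - [0,0,0]
    - [0,0,0]
    - [0,0,0]
    - [0,0,0]
  yaw: [0,0,0,0,0]
  grip_force: 30

```text
time_s: 13.85
position: [0.4769, -0.0476, 0.1415]
tool_rot: [[-0.993, -0.122, 0.001], [-0.122, 0.993, -0.001], [-0.001, -0.001, -1.0]]
ft_force: [-0.3, -3.3, 0.4]
grip_width: 0.0233
gripper_force: 33.3
```

```bash
python3 - <<'E'
from h import *
im=env.get_image("scene")[90:230,200:420,::-1]; cv2.imwrite("pics/grip.png",cv2.resize(im,None,fx=3,fy=3,interpolation=2))
c=np.array([.477,-.0465])+.118*np.array([.9927,.1204]); s=.1204/.9927
p=np.array([.4769,-.0476,.1413])
for d in range(0,66,6):
    a=np.radians(d); t0=np.arctan2(16,118); R=np.hypot(16,118)/1000
    dx=R*(np.cos(t0)-np.cos(t0+a)); dz=R*(np.sin(t0+a)-np.sin(t0)); n=np.array([dx*.9927,dx*.1204,dz]); 
    if d: print(d,(n-l).round(4),n.round(4))
    l=n
E
```

```text
6 [0.0023 0.0003 0.0122] [0.0023 0.0003 0.0122]
12 [0.0036 0.0004 0.0119] [0.0059 0.0007 0.0242]
18 [0.0048 0.0006 0.0115] [0.0106 0.0013 0.0357]
24 [0.0059 0.0007 0.0109] [0.0166 0.002  0.0466]
30 [0.007  0.0009 0.0102] [0.0236 0.0029 0.0569]
36 [0.0081 0.001  0.0094] [0.0317 0.0038 0.0663]
42 [0.009  0.0011 0.0085] [0.0407 0.0049 0.0748]
48 [0.0098 0.0012 0.0075] [0.0506 0.0061 0.0824]
54 [0.0106 0.0013 0.0065] [0.0611 0.0074 0.0889]
60 [0.0112 0.0014 0.0053] [0.0723 0.0088 0.0942]
```

View pics/grip.png

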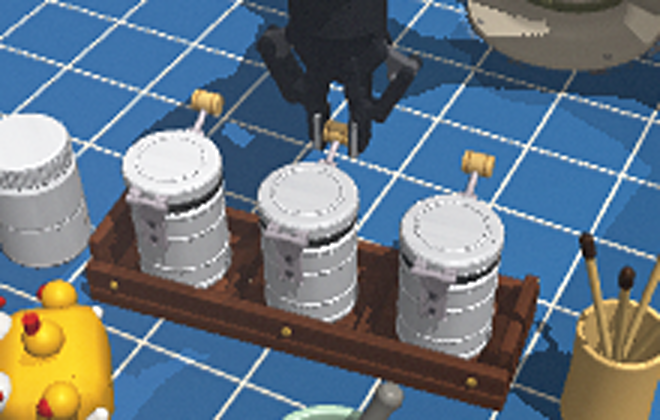

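The picture shows the fingers on the middle toggle at about crop (337,132), with a 23 mm opening. I'll now swing the lid along its arc in 6° rows.

Call:
jog_arm:
  hand: [0.015,0.015,0.015,0.015,0.015]
  travel:
    - [0.001,0,0.006]
    - [0.0013,0.0003,0.0062]
    - [0.0017,0.0002,0.006]
    - [0.0019,0.0002,0.006]
    - [0,0,0]
  yaw: [0,0,0,0,0]

```text
time_s: 14.52
position: [0.4827, -0.0468, 0.1658]
tool_rot: [[-0.993, -0.122, 0.0], [-0.122, 0.993, -0.001], [-0.0, -0.001, -1.0]]
ft_force: [1.4, -4.6, -3.0]
grip_width: 0.0237
gripper_force: 32.4
```

Call:
jog_arm:
  hand: [0.015,0.015,0.015,0.015,0.015]
  travel:
    - [0.0048,0.0006,0.0115]
    - [0.0059,0.0007,0.0109]
    - [0.007,0.0009,0.0102]
    - [0,0,0]
    - [0,0,0]
  yaw: [0,0,0,0,0]

```text
time_s: 15.15
position: [0.4998, -0.0447, 0.1978]
tool_rot: [[-0.993, -0.122, -0.001], [-0.122, 0.993, -0.001], [0.001, -0.0, -1.0]]
ft_force: [-0.6, -5.9, -2.2]
grip_width: 0.0231
gripper_force: 31.7
```

Call:
jog_arm:
  hand: [0.015,0.015,0.015,0.015,0.015]
  travel:
    - [0.0081,0.0005,0.0094]
    - [0.009,0.0006,0.0085]
    - [0.0098,0.001,0.0075]
    - [0,0,0]
    - [0,0,0]
  yaw: [0,0,0,0,0]

```text
time_s: 15.78
position: [0.526, -0.0418, 0.2229]
tool_rot: [[-0.992, -0.122, -0.003], [-0.122, 0.992, 0.001], [0.003, 0.002, -1.0]]
ft_force: [-5.3, 0.0, -0.8]
grip_width: 0.023
gripper_force: 31.3
```

Call:
jog_arm:
  hand: [0.015,0.015,0.015,0.015,0.015]
  travel:
    - [0.0106,0.0012,0.0065]
    - [0.0112,0.0014,0.0053]
    - [0,0,0]
    - [0,0,0]
    - [0,0,0]
  yaw: [0,0,0,0,0]

```text
time_s: 16.4
position: [0.5479, -0.0391, 0.2348]
tool_rot: [[-0.993, -0.122, -0.002], [-0.122, 0.993, 0.001], [0.002, 0.002, -1.0]]
ft_force: [-4.3, 0.9, 0.2]
grip_width: 0.0232
gripper_force: 30.5
```

```bash
python3 - <<'E'
from h import *
im=env.get_image("scene")[60:230,180:440,::-1]; cv2.imwrite("pics/open.png",cv2.resize(im,None,fx=3,fy=3,interpolation=2))
s=env.observe();print(s["time_s"],s["position"],s["ft_force"],s["grip_width"])
E
```

```text
16.45 [ 0.54786428 -0.0391479   0.23482834] [-4.50022496  1.42908018  0.15996442] 0.023500802271723586
```

View pics/open.png

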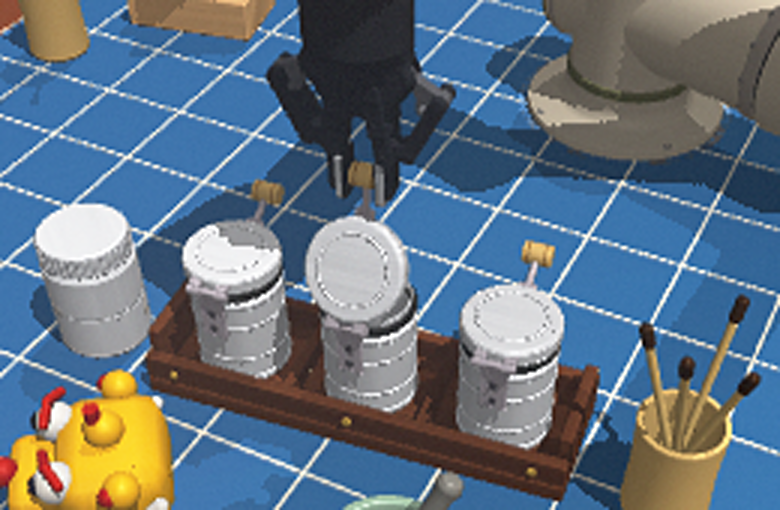

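The picture shows the middle lid open about 60°, with its toggle between the fingers at about crop (360,178). Both sound lids are shut. I'll let the arm settle for one call and hand in.

Call:
jog_arm:
  hand: [0.015,0.015,0.015,0.015,0.015]
  travel:
    - [0,0,0]
    - [0,0,0]
    - [0,0,0]
    - [0,0,0]
    - [0,0,0]
  yaw: [0,0,0,0,0]

```text
time_s: 17.08
position: [0.5479, -0.0391, 0.2348]
tool_rot: [[-0.993, -0.122, -0.002], [-0.122, 0.993, 0.001], [0.002, 0.002, -1.0]]
ft_force: [-5.3, 1.6, -0.2]
grip_width: 0.0234
gripper_force: 30.5
```

```bash
python3 -c "
from rig import env
s=env.observe();print(s['position'],s['ft_force'],s['grip_width']);print(env.close_job())"
```

```text
[ 0.54788486 -0.03913948  0.23483569] [-5.32524214  1.63921854 -0.18841639] 0.02344686091934099
the job is handed in; nothing more can be done
None
```

The middle lid is the slack one: it gave about 5 mm under the tap, while the left and right lids did not give. The arm is now holding it open at about 60° by its toggle, and the job was handed in at about 17 s with no verdict returned.

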